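# Free a drilled plate from a toggle-clamp fixture on a crowded bench

## Task

The brass plate in the toggle-clamp fixture is drilled and is wanted on the steel bench block, but the flux bottle and the metal pot stand in the way of the clamp handle and of the fingers. First stand both of them upright in the steel tray, then throw the clamp handle fully open, lift the plate out and lay it flat on the middle of the bench block. Then close the clamp fully again and put the bottle and the pot back upright, each on the very spot where it stood; neither may be knocked over on the way.

Things in the scene. Friction and masses are not known exactly. Their poses are not given: they have to be found in the camera images.
- fixture: Fixed aluminium fixture, 153 x 44 x 14 mm, steel toggle clamp on its +x half. Origin on the bench, 58 mm from its -x end; z up, x towards the clamp: the handle falls open to +x. 4 mm pins 3 mm above the plate: two at its +y edge (x -42, 6), one at its -x end. 26 mm waist under the plate, x -34 to 3. Clamp arm covers the plate beyond x = 5 when shut; when open it stands 80 mm high at x 25 to 60
- clamp_handle (a joint): Handle angle about its hinge, rad. 0 = clamped, handle upright (leaning 0.05 rad to the fixture's -x); grows as it is thrown over to the fixture's +x; 1.65 = stop, fully open, level. The first 0.1 rad passes dead centre, then the arm lifts, 1.4 rad in all. About 1 N at the grip; stays where left. Below 1.52 the arm is still in the plate's way.
- clamp_grip (a point): Point inside the black rubber sleeve of the clamp handle, on its axis, 70 mm from the hinge: about 106 mm above the bench when clamped, 34 mm when open. The sleeve is round, 17 mm thick, from 36 to 90 mm from the hinge. Moves with the handle.
- clamp_hinge (a point): Centre of the handle's hinge: 36 mm above the bench, on the fixture's middle line at its x = 76 mm. The hinge axis is the fixture's y; the handle swings in the upright plane of the fixture's x and z.
- brass_plate: Loose brass plate, 66 x 38 x 6 mm, four dark drilled holes towards its -x end, about 0.13 kg. Origin: centre of its underside; x along the 66 mm, z up. Starts in the fixture, 14 mm above the bench at the fixture's x = -16 mm, axes along the fixture's. Grip it across the 38 mm, from 16 mm on the -x side of its centre up to its centre, between the pins.
- flux_bottle: Loose upright amber bottle with a black cap: body 39 mm across up to 56 mm, cap 22 mm across, 82 mm high, 0.11 kg. Origin: centre of its underside. Stands on the bench either under the path of the clamp handle (fixture x about 135 mm, y 0) or close beside the plate (fixture x about -28, y about -49 mm); the pot has the other of these places.
- polish_pot: Loose upright squat round metal screw-top pot: aluminium body 43 mm across, knurled steel lid 46 mm across from 40 mm up, 58 mm high, 0.11 kg. Origin: centre of its underside. Starts on the bench on the other of the bottle's two possible places.
- tray: Flat steel tray fixed on the bench, 128 x 68 mm outside, floor 3 mm high, rim 11 mm high and 3 mm thick. Origin: centre of its underside; x along the 128 mm, z up. Bottle and pot fit one behind the other along x, each 30 to 35 mm from the middle.
- bench_block: Square plain steel bench block fixed on the bench, 60 x 60 mm, 18 mm high. Origin: centre of its underside, z up. It is wider than the plate's 38 mm, so fingertips that reach below the plate's underside would meet the block.

How it is judged:
On the way, in this order (a step that is already met when the one before it is completed fails the run):
1. the bottle and the pot both stand upright and released in the tray (x of flux_bottle in the frame of tray between -0.05 and 0.05 m and y of flux_bottle in the frame of tray between -0.02 and 0.02 m and z of each of flux_bottle, polish_pot in the frame of tray below 0.008 m and angle between each of flux_bottle, polish_pot's own z axis and vertical below 0.1 rad and contact force between the fingers and flux_bottle below 0.1 N and x of polish_pot in the frame of tray between -0.05 and 0.05 m and y of polish_pot in the frame of tray between -0.02 and 0.02 m and contact force between the fingers and polish_pot below 0.1 N), for 0.2 s.
2. the clamp handle is thrown fully open (value of joint clamp_handle above 1.52 rad), for 0.1 s.
3. the plate lies flat, released, on the middle of the bench block (12 mm) (horizontal distance between brass_plate and bench_block below 0.012 m and z of brass_plate in the frame of bench_block between 0.014 and 0.022 m and angle between brass_plate's own z axis and vertical below 0.1 rad and contact force between the fingers and brass_plate below 0.1 N), for 0.2 s.
4. the clamp is closed again (value of joint clamp_handle below 0.06 rad), for 0.1 s.
At the end, for the whole second after the job is handed in: The plate lies flat on the bench block, centred within 12 mm; the clamp handle is closed (within 0.06 rad); the bottle and the pot stand upright and at rest within 12 mm of where each stood at the start (horizontal distance between brass_plate and bench_block below 0.012 m and z of brass_plate in the frame of bench_block between 0.014 and 0.022 m and angle between each of brass_plate, flux_bottle, polish_pot's own z axis and vertical below 0.1 rad and linear speed of each of brass_plate, flux_bottle, polish_pot below 0.01 m/s and value of joint clamp_handle below 0.06 rad and distance of each of flux_bottle, polish_pot from where it was at the start of the episode below 0.012 m); the robot touches nothing.
It fails at once if the bottle or the pot is knocked over (tilted more than 0.6 rad) (angle between any of flux_bottle, polish_pot's own z axis and vertical above 0.6 rad).
It also fails if it takes over 144 s, if anything falls off the work surface, if the arm or the gripper's body presses on something with over 40 N, if the wrist force passes 120 N, or if a joint passes its speed limit or range.

## Robot

A 6-joint arm with a two-finger parallel gripper is mounted at the origin on the work surface; the furniture and walls round the work are solid. World frame = base frame: x ahead of the robot, y to its left, z up, the work surface at z = 0. Lengths are in m, angles in rad, forces in N, time in s.
With the tool pointing down it reaches from about 0.35 to 0.925 m from the base axis. Payload 6.4 kg.
Tool frame: the origin (TCP) lies midway between the tips of the shut fingers; the grasp point (between the pads) lies 19 mm behind it (tcp_to_grasp is the distance from the TCP to the grasp point, in m); z points along the fingers, y is the direction in which the jaws open and shut (so a half turn about z gives the same grasp; the last joint's range is limited). The gripper opens to 94 mm and grips with 3 to 60 N. Pads are 16 mm wide; open, the fingers measure 119 mm over their backs; the gripper's body (75 mm by 177 mm) begins 78 mm behind the grasp point.
Start: joints at [-1.522, 0.245, 1.558, -0, 1.339, -0.174], TCP at [0.144, -0.634, 0.205] pointing down, gripper open.
Joint ranges: [-3.13, 3.13], [-1.02, 2.26], [0.13, 2.54], [-0.95, 4.09], [0.21, 2.88], [-2.74, 2.74]. Speed limits (rad/s): [2.57, 2.57, 3.14, 3.14, 3.14, 3.14].

## Interface

Orientations are given as a unit quaternion [w, x, y, z].
In Python, from station import * gives the robot as it stands. Calls block until the motion is done:
- move_ptp(position, orientation): joint-space move of the TCP to a pose.
- move_linear(position, orientation=None, feed=0.15, guard=None): straight line of the TCP; orientation=None keeps the orientation; feed is the mean speed in m/s. With guard (N) it stops when the force on the tool has changed by that much, and returns True; else False.
- set_joints(angles): joint-space move.
- move_gripper(opening): finger opening in m; the grip force is fixed at half the most; returns when the fingers have stopped.
- hold(seconds).
- inverse_kinematics(position, orientation): joint angles nearest the present ones, or None.
- grab_frame(name): name is "side" or "top" or "wrist"; returns the picture (384x512x3 uint8, blue, green, red); there is no depth.
- get_calibration(name): a dict with "fx", "fy", "cx", "cy" (pixels), "R" (3x3) and "t" (3): a world point X has camera coordinates R X + t. Camera axes: x right, y down, z forward; pixel columns grow to the right and rows downward; lengths in m; the calibration is good to about 2 mm. A picture is of the moment at which its call begins: read the wrist's pose just before it. get_calibration takes no time and is no camera call; for the wrist camera it gives the pose at the moment of the call.
A pose or a line that the arm cannot do raises Unreachable and nothing moves.
- hand_in(): hands the job in, once; it reports no verdict.
Readings, each from a call of its own:
- read_time_s(): time.
- read_joints(): joint angles.
- read_qd(): joint speeds.
- read_effort(): joint torques, N m.
- read_eef_pos(): TCP position.
- read_orientation(): TCP orientation.
- read_contact_force(): force on the tool from outside, world axes, zero at the start.
- read_wrist_torque(): the same for the moment, N m.
- read_gripper_width(): finger opening in m.
Only numpy, scipy, OpenCV 4.12 (cv2) and the standard library are available. Lean on these libraries where they do the work, as an engineer would, in place of code of your own. Each camera call takes 0.05 s, during which the arm holds its last target.

## Working session

There is one attempt and no reset: what is moved stays moved. The work goes in short steps, each a Python script; the robot and the scene stay as the last script left them, time stands still between calls to the robot, and variables do not carry over. Pictures are saved under pics/ and viewed, and the job is handed in when it is done.

```bash
ls; mkdir -p pics
python3 - <<'E'
from station import *
import cv2
for n in ["side","top","wrist"]:
    cv2.imwrite(f"pics/{n}0.png",grab_frame(n))
    c=get_calibration(n); print(n,c)
print(read_time_s(),read_orientation())
E
```

```text
pics
side {'fx': 457.53298845197094, 'fy': 457.53298845197094, 'cx': 252.4597174683999, 'cy': 194.83350656547162, 'R': array([[-0.65416994,  0.75616142, -0.0167808 ],
       [ 0.33893145,  0.27323755, -0.90025925],
       [-0.67615617, -0.59461008, -0.43503068]]), 't': array([ 0.43236135, -0.01146534,  1.12665155])}
top {'fx': 411.18585947409775, 'fy': 411.18585947409775, 'cx': 263.6168436038155, 'cy': 188.8875510436133, 'R': array([[-0.0110477 , -0.99976862,  0.01845707],
       [-0.99639837,  0.00945477, -0.08426678],
       [ 0.08407278, -0.01932155, -0.99627227]]), 't': array([-0.16603073,  0.46260657,  0.91493056])}
wrist {'fx': 339.8717953188975, 'fy': 339.8717953188975, 'cx': 260.18019758317723, 'cy': 193.57255749850614, 'R': array([[ 2.21488735e-01, -9.75162527e-01, -8.86184718e-04],
       [-9.37340219e-01, -2.13148614e-01,  2.75610198e-01],
       [-2.68953627e-01, -6.02138976e-02, -9.61269074e-01]]), 't': array([-0.64949784, -0.02873515,  0.39177138])}
0.15 [-7.16923092e-04  9.93801356e-01  1.11168115e-01  4.06375972e-05]
```

View pics/top0.png

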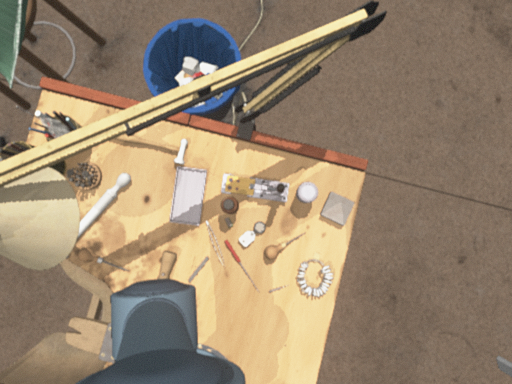

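View pics/side0.png

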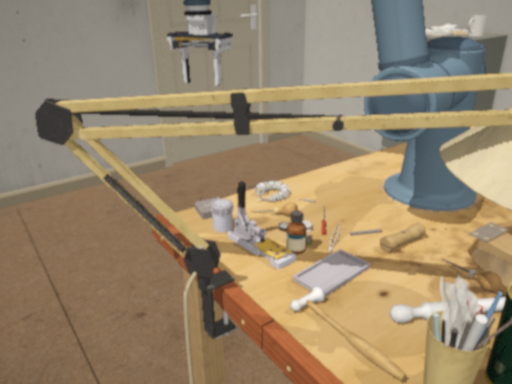

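View pics/wrist0.png

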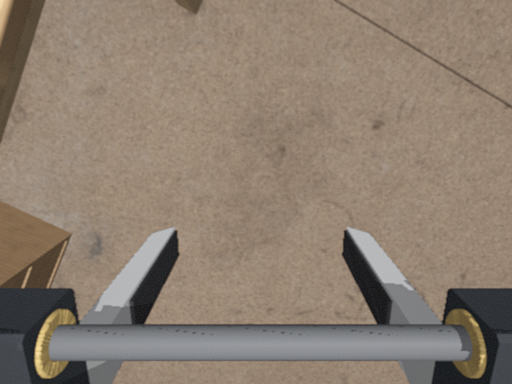

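```bash
cat > h.py <<'E'
from station import *
import cv2, numpy as np
def px2w(cal,u,v,z):
    R=np.array(cal["R"]);t=np.array(cal["t"])
    C=-R.T@t; d=R.T@np.array([(u-cal["cx"])/cal["fx"],(v-cal["cy"])/cal["fy"],1])
    s=(z-C[2])/d[2]; return C+s*d
def w2px(cal,X):
    p=np.array(cal["R"])@np.array(X)+np.array(cal["t"]); return np.array([cal["fx"]*p[0]/p[2]+cal["cx"],cal["fy"]*p[1]/p[2]+cal["cy"]])
E
python3 - <<'E'
from h import *
i=cv2.imread("pics/top0.png")
cv2.imwrite("pics/topc.png",cv2.resize(i[140:300,160:370],None,fx=3.7,fy=3.7,interpolation=cv2.INTER_CUBIC))
i=cv2.imread("pics/side0.png")
cv2.imwrite("pics/sidec.png",cv2.resize(i[170:320,190:390],None,fx=4,fy=4,interpolation=cv2.INTER_CUBIC))
c=get_calibration("top")
for n,u,v,z in [("fixL",222,187,.014),("hinge",275,190,.036),("bottle",230,204,.08),("pot",307,191,.058),("tray",188,195,0.003),("block",337,209,.018)]:
    print(n,px2w(c,u,v,z).round(3))
for n in["top","side"]:
    c=get_calibration(n);print(n,-c["R"].T@c["t"])
E
```

```text
fixL [ 0.467 -0.076  0.014]
hinge [ 0.457 -0.196  0.036]
bottle [ 0.424 -0.098  0.08 ]
pot [ 0.452 -0.265  0.058]
tray [0.45  0.004 0.003]
block [ 0.413 -0.338  0.018]
top [ 0.38218543 -0.15268827  0.95356676]
side [1.04851616 0.34611616 0.48706158]
```

View pics/topc.png

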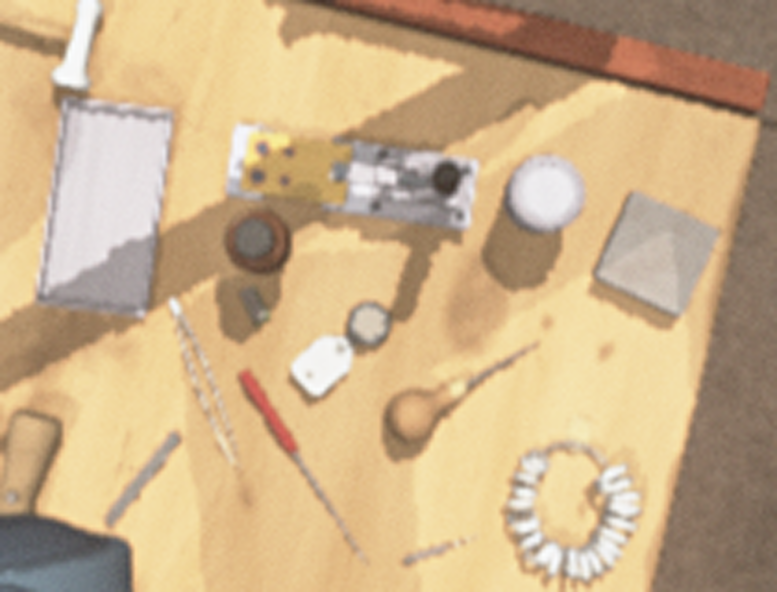

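View pics/sidec.png

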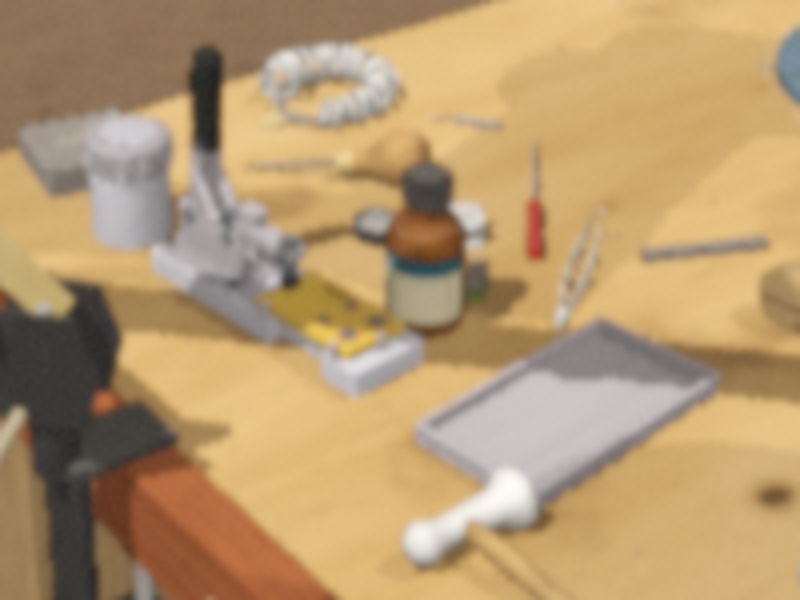

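Run:
```python
from h import *
T=get_calibration("top");S=get_calibration("side")
def P(c): return np.diag([1,1,1.])@np.array([[c["fx"],0,c["cx"]],[0,c["fy"],c["cy"]],[0,0,1]])@np.hstack([c["R"],np.array(c["t"])[:,None]])
def tri(a,b):
    X=cv2.triangulatePoints(P(T),P(S),np.array(a,float)[:,None],np.array(b,float)[:,None])[:,0];X=X[:3]/X[3]
    return X.round(3),w2px(T,X)-a,w2px(S,X)-b
print("elbow",*tri((372,14),(60,122)))
print("clampbase",*tri((243,128),(207,262)))
print("mid joint",*tri((190,78),(240,120)))
print("small dot",*tri((130,130),(337,123)))
# lamp arm lower beam: side line points -> intersect plane
for h in (.3,.4,.5,.6,.7): print(h,px2w(T,20,180,h).round(3),px2w(T,200,85,h).round(3),px2w(T,370,15,h).round(3))
```

```text
elbow [ 0.726 -0.347  0.286] [-3.34597645  5.09905346] [-5.03477773 -2.16186181]
clampbase [ 0.605 -0.135  0.046] [ 4.24961979 -4.11903232] [6.21712161 0.59433988]
mid joint [ 0.616 -0.051  0.313] [ 0.99667827 -0.88767593] [1.29495977 0.11524971]
small dot [0.533 0.045 0.307] [ 0.47014402 -0.30179593] [ 0.53943934 -0.03979897]
0.3 [0.455 0.22  0.3  ] [ 0.608 -0.064  0.3  ] [ 0.726 -0.345  0.3  ]
0.4 [0.444 0.163 0.4  ] [ 0.573 -0.077  0.4  ] [ 0.673 -0.316  0.4  ]
0.5 [0.433 0.106 0.5  ] [ 0.539 -0.091  0.5  ] [ 0.621 -0.286  0.5  ]
0.6 [0.422 0.049 0.6  ] [ 0.504 -0.105  0.6  ] [ 0.568 -0.257  0.6  ]
0.7 [ 0.41  -0.008  0.7  ] [ 0.47  -0.118  0.7  ] [ 0.516 -0.227  0.7  ]
```

```bash
cat >> h.py <<'E'
from scipy.spatial.transform import Rotation as Rot
def quat(yaw,tilt=0.0):
    """tool down; jaw (tool y) horizontal at world heading yaw-90deg; tool x heading yaw; tilt about tool y: wrist leans toward -x tool for tilt>0"""
    R=Rot.from_euler('z',yaw)*Rot.from_euler('x',np.pi)*Rot.from_euler('y',tilt)
    q=R.as_quat(); return [q[3],q[0],q[1],q[2]]
def Rm(q): return Rot.from_quat([q[1],q[2],q[3],q[0]]).as_matrix()
def save(name,img,fn,crop=None,s=1):
    if crop: img=img[crop[1]:crop[3],crop[0]:crop[2]]
    cv2.imwrite("pics/"+fn,cv2.resize(img,None,fx=s,fy=s,interpolation=cv2.INTER_CUBIC))
E
python3 - <<'E'
from h import *
q=read_orientation();R=Rm(q);c=get_calibration("wrist")
C=-c["R"].T@c["t"]; print("cam in tool",R.T@(C-read_eef_pos()), "cam axes in tool\n",(c["R"]@R).round(3))
print(R.round(3))
print(Rm(quat(.3,.3))[:,2], Rm(quat(.3))[:,1])
for tilt in (-.5,-.25,0,.25,.5):
  for p in [(.42,-.2,.25),(.42,-.1,.04),(.47,0,.04)]:
    for y in (0,np.pi):
      r=inverse_kinematics(p,quat(y,tilt if y==0 else -tilt)); print(tilt,p,y,None if r is None else np.round(r,2))
T=get_calibration("top")
print(px2w(T,30,220,.3),px2w(T,78,235,.25),px2w(T,78,235,.35))
E
```

```text
cam in tool [ 8.06818749e-02 -2.57661038e-05 -1.79304341e-01] cam axes in tool
 [[ 0.001  1.    -0.001]
 [-0.961  0.    -0.276]
 [-0.276  0.001  0.961]]
[[ 0.975  0.221 -0.   ]
 [ 0.221 -0.975  0.001]
 [ 0.    -0.001 -1.   ]]
[ 0.28232124  0.08733219 -0.95533649] [ 2.95520207e-01 -9.55336489e-01  1.22464680e-16]
-0.5 (0.42, -0.2, 0.25) 0 [-0.54  0.1   1.71 -0.25  1.77  1.04]
-0.5 (0.42, -0.2, 0.25) 3.141592653589793 [-0.54  0.1   1.71 -0.25  1.77 -2.11]
-0.5 (0.42, -0.1, 0.04) 0 [-0.38  0.31  1.88 -0.18  1.42  1.26]
-0.5 (0.42, -0.1, 0.04) 3.141592653589793 [-0.38  0.31  1.88 -0.18  1.42 -1.88]
-0.5 (0.47, 0, 0.04) 0 [-0.19  0.39  1.78 -0.09  1.46  1.42]
-0.5 (0.47, 0, 0.04) 3.141592653589793 [-0.19  0.39  1.78 -0.09  1.46 -1.73]
-0.25 (0.42, -0.2, 0.25) 0 [-0.6  -0.07  1.83 -0.14  1.59  0.98]
-0.25 (0.42, -0.2, 0.25) 3.141592653589793 [-0.6  -0.07  1.83 -0.14  1.59 -2.16]
-0.25 (0.42, -0.1, 0.04) 0 [-0.43  0.14  2.04 -0.11  1.2   1.19]
-0.25 (0.42, -0.1, 0.04) 3.141592653589793 [-0.43  0.14  2.04 -0.11  1.2  -1.95]
-0.25 (0.47, 0, 0.04) 0 [-0.21  0.22  1.94 -0.05  1.23  1.39]
-0.25 
[... 664 characters left out ...]
2.37  0.2   0.78  0.85]
0.25 (0.42, -0.1, 0.04) 3.141592653589793 [-0.59 -0.21  2.37  0.2   0.78 -2.29]
0.25 (0.47, 0, 0.04) 0 [-0.28 -0.11  2.29  0.11  0.72  1.22]
0.25 (0.47, 0, 0.04) 3.141592653589793 [-0.28 -0.11  2.29  0.11  0.72 -1.93]
0.5 (0.42, -0.2, 0.25) 0 [-0.94 -0.57  2.26  0.43  1.18  0.52]
0.5 (0.42, -0.2, 0.25) 3.141592653589793 [-0.94 -0.57  2.26  0.43  1.18 -2.62]
0.5 (0.42, -0.1, 0.04) 0 None
0.5 (0.42, -0.1, 0.04) 3.141592653589793 None
0.5 (0.47, 0, 0.04) 0 [-0.34 -0.23  2.45  0.36  0.47  0.94]
0.5 (0.47, 0, 0.04) 3.141592653589793 [-0.34 -0.23  2.45  0.36  0.47 -2.2 ]
[0.39183404 0.20173664 0.3       ] [0.36644885 0.14777046 0.25      ] [0.36868553 0.10506538 0.35      ]
```

Run:
```python
from h import *
print(inverse_kinematics((.45,-.16,.28),quat(np.pi)))
move_linear((0.144,-.55,.3))
move_ptp((.45,-.16,.28),quat(np.pi))
c=get_calibration("wrist");i=grab_frame("wrist");np.save("c1.npy",np.array([c],dtype=object),allow_pickle=True)
cv2.imwrite("pics/w1.png",i); save("",i,"w1b.png",(0,40,512,300),1.56)
save("",grab_frame("side"),"s1.png"); print(read_time_s(),read_eef_pos())
```

```text
[-0.57961917 -0.22898628  1.89916128  0.          1.47141765 -2.1504155 ]
3.0417 [ 0.44991665 -0.16063202  0.27993533]
```

View pics/w1b.png

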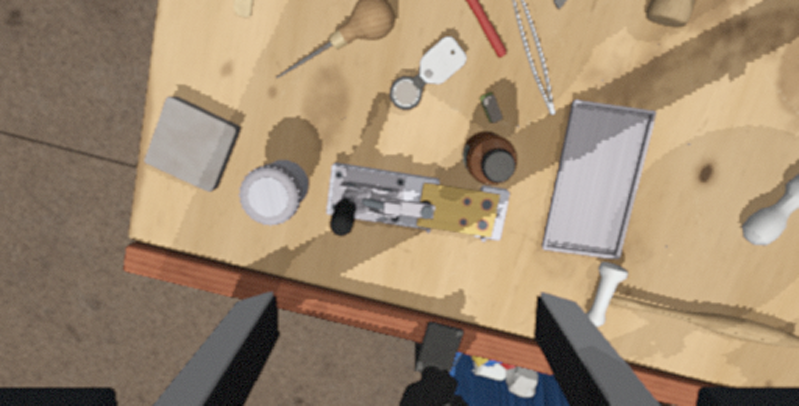

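View pics/s1.png

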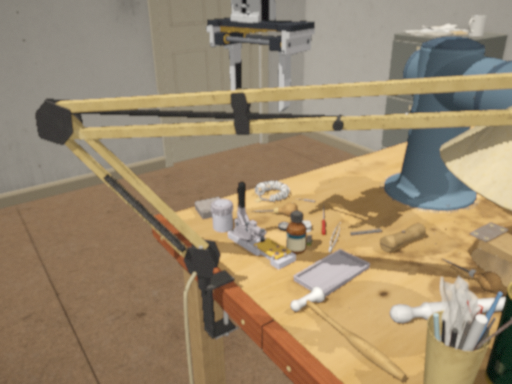

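Run:
```python
from h import *
i=cv2.imread("pics/w1.png")
save("",i,"w1L.png",(85,90,215,200),5)
save("",i,"w1M.png",(205,110,345,205),5)
save("",i,"w1R.png",(290,90,430,210),5)
```

```text
(no output)
```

View pics/w1L.png

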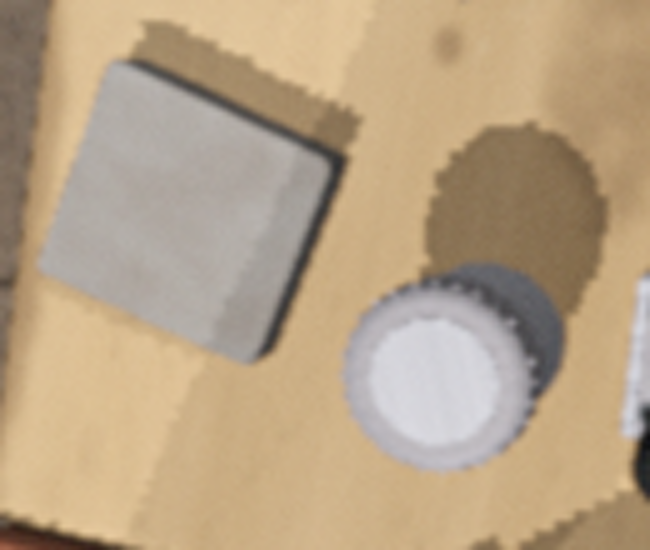

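View pics/w1M.png

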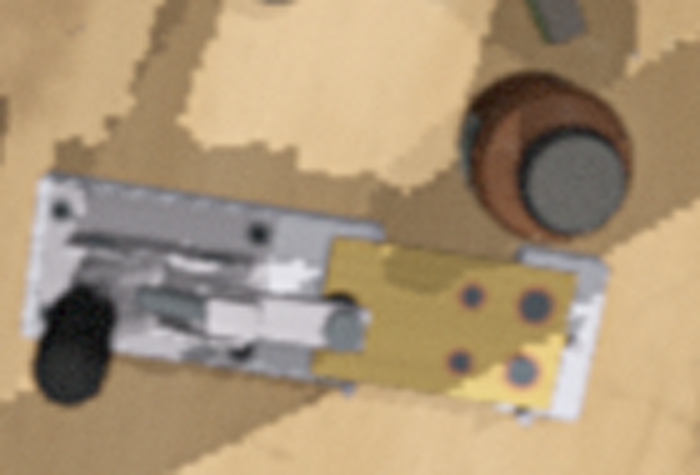

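View pics/w1R.png

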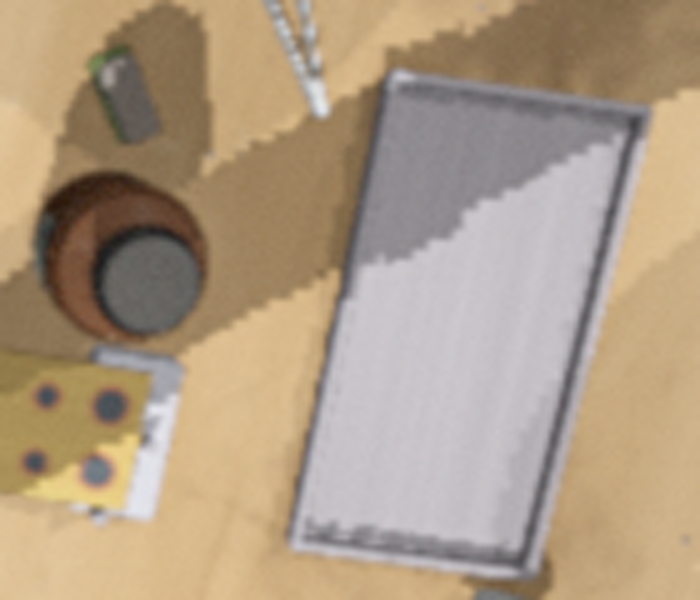

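Run:
```python
from h import *
c=np.load("c1.npy",allow_pickle=True)[0]
def w(off,pts,z): return np.array([px2w(c,off[0]+(a-2)/5,off[1]+(b-2)/5,z)[:2] for a,b in pts])
L=(85,90);M=(205,110);Rr=(290,90)
B=w(L,[(120,60),(338,160),(255,362),(40,268)],.018); print("block",B.mean(0),np.linalg.norm(np.diff(B,axis=0),axis=1), np.arctan2(*(B[1]-B[0])[::-1]))
print("pot",w(L,[(440,375)],.058))
F=w(M,[(42,178),(25,335),(605,262),(575,418)],.014)
print("fix",F,"len",np.linalg.norm(F[0]-F[2]),np.linalg.norm(F[0]-F[1]),np.linalg.norm(F[1]-F[3]),np.linalg.norm(F[2]-F[3]))
ctr=F.mean(0); d=(F[0]+F[1]-F[2]-F[3]);d/=np.linalg.norm(d);y=np.array([-d[1],d[0]]);O=(F[2]+F[3])/2+d*.058;O2=ctr-(76.5-58)*.001*d
print("O",O,O2,"dir",d,np.arctan2(d[1],d[0]))
P=w(M,[(335,238),(575,272),(552,408),(315,372)],.020); print("plate",P.mean(0),"pred",O2-.016*d, np.linalg.norm(np.diff(P,axis=0),axis=1),(P.mean(0)-O2)@d,(P.mean(0)-O2)@y)
pd=P[0]+P[3]-P[1]-P[2]; print("plate ang",np.arctan2(pd[1],pd[0]))
b=w(M,[(575,182)],.082)[0]; print("bottle",b,"fix",(b-O2)@d,(b-O2)@y)
p=w(L,[(440,375)],.058)[0]; print("pot fix",(p-O2)@d,(p-O2)@y)
T=w(Rr,[(390,72),(650,108),(535,575),(292,545)],.011); print("tray",T.mean(0),np.linalg.norm(np.diff(T,axis=0),axis=1)); t=T[2]+T[3]-T[0]-T[1];print("tray ang",np.arctan2(t[1],t[0]))
# handle grip
h=O2+.076*d
print("hinge",h); 
H=np.array([*(h-.0045*d),.126]); print(w2px(c,H),"handle top seen",205+70/5,110+370/5)
```

```text
block [ 0.41447443 -0.33775676] [0.05798116 0.05842976 0.05867549] 1.1322162722174232
pot [[ 0.44851972 -0.26561814]]
fix [[ 0.43139068 -0.22241336]
 [ 0.473547   -0.22862266]
 [ 0.45376832 -0.07384138]
 [ 0.49681947 -0.07976233]] len 0.1502477729245789 0.04261116063196441 0.15066852034931766 0.043456403439633966
O [ 0.46649504 -0.13413056] [ 0.46668789 -0.13287405] dir [-0.15170426 -0.98842593] -1.7230885921251418
plate [ 0.46904235 -0.11660575] pred [ 0.46911516 -0.11705924] [0.06366508 0.03728743 0.0644127 ] -0.01643719395930705 -0.0001407615299253809
plate ang -1.7200170549483582
bottle [ 0.42295307 -0.09465252] fix -0.03114439360600901 -0.049026998796683506
pot fix 0.1339638870680069 0.002179952849060698
tray [0.44684926 0.00214798] [0.06803631 0.12671884 0.06843065]
tray ang -0.12568233217263355
hinge [ 0.45515837 -0.20799442]
[217.74817873 184.67138076] handle top seen 219.0 184.0
```

```bash
cat >> h.py <<'E'
TH=-1.7220; D=np.array([np.cos(TH),np.sin(TH)]); Y=np.array([-D[1],D[0]]); O=np.array([.4667,-.1329])
def fx(x,y,z=0): return np.array([*(O+x*D+y*Y),z])
TR=np.array([.4468,.0021]); TD=np.array([np.cos(-.1257),np.sin(-.1257)])
BLK=np.array([.4145,-.3378]); BOT=np.array([.4230,-.0947]); POT=np.array([.4485,-.2656])
GO=.019
def gp(p,q): return np.array(p,float)-0+GO*Rm(q)[:,2]   # TCP for grasp point p
def lin(p,q,**k): return move_linear(gp(p,q),q,**k)
def ptp(p,q): return move_ptp(gp(p,q),q)
QB=quat(TH+np.pi/2+np.pi,-.2)
QP=quat(TH+np.pi)
E
python3 - <<'E'
from h import *
ptp((*BOT,.16),QB); move_gripper(.065)
print(lin((*BOT,.042),QB,feed=.12,guard=6), read_eef_pos(), read_contact_force(),read_time_s())
move_gripper(.03); print(read_gripper_width(),read_contact_force())
lin((*BOT,.10),QB,feed=.1)
save("",grab_frame("side"),"s2.png",None,1.5); save("",grab_frame("wrist"),"w2.png")
print(read_gripper_width(),read_contact_force(),read_time_s())
E
```

```text
False [ 0.42729602 -0.09557519  0.02404293] [0.27013337 0.49975596 0.28110791] 5.4833
0.039551762139901685 [-1.10554769  0.95920643  3.97895636]
0.039737006753933525 [ 0.05868018 -0.27172905 -0.81485665] 6.8417
```

View pics/s2.png

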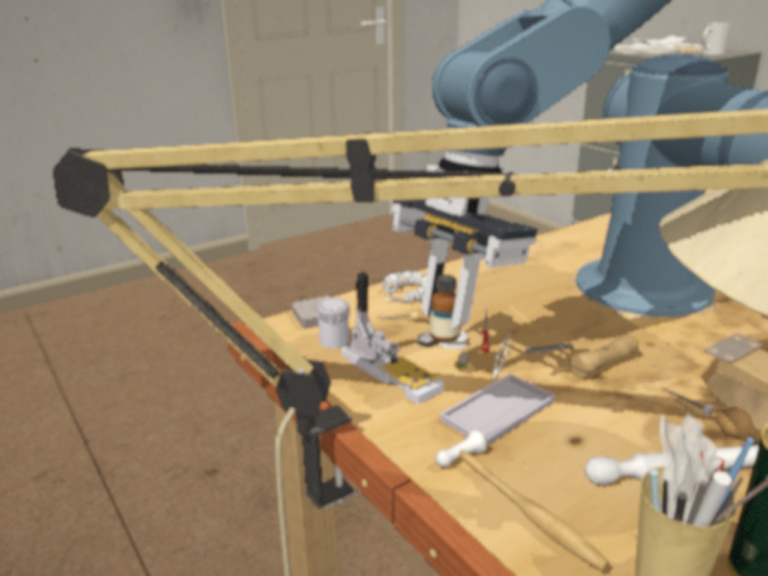

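View pics/w2.png

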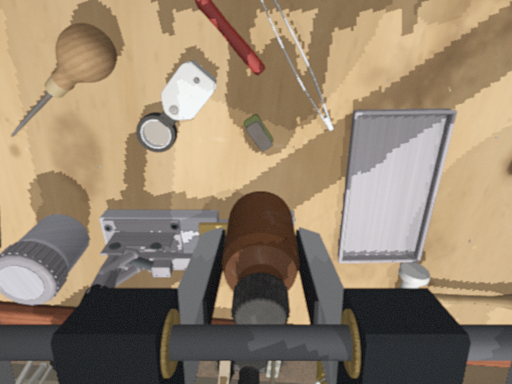

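Run:
```python
from h import *
t=TR+.020*TD
lin((t[0]-.05,t[1]-.0,.08),QB,feed=.12)
lin((*t,.08),QB,feed=.1)
print(lin((*t,.0465),QB,feed=.06,guard=8),read_contact_force())
move_gripper(.062)
lin((*t,.085),QB,feed=.1); print(read_contact_force())
lin((t[0]-.06,t[1]-.04,.14),QB,feed=.2)
i=grab_frame("wrist");save("",i,"w3.png"); save("",grab_frame("side"),"s3.png",(190,170,390,320),4)
print(read_time_s())
```

```text
True [-1.14238318 -1.03804466  4.79895148]
[-0.26059941  0.45258796 -0.51639441]
10.8333
```

View pics/w3.png

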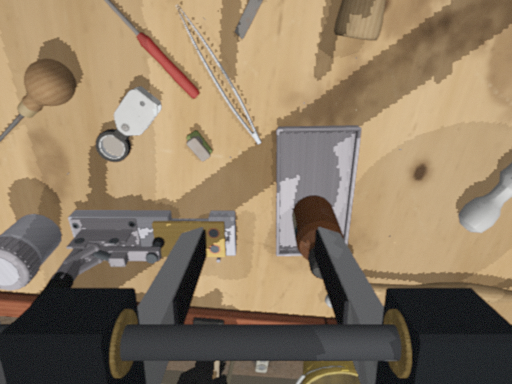

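View pics/s3.png

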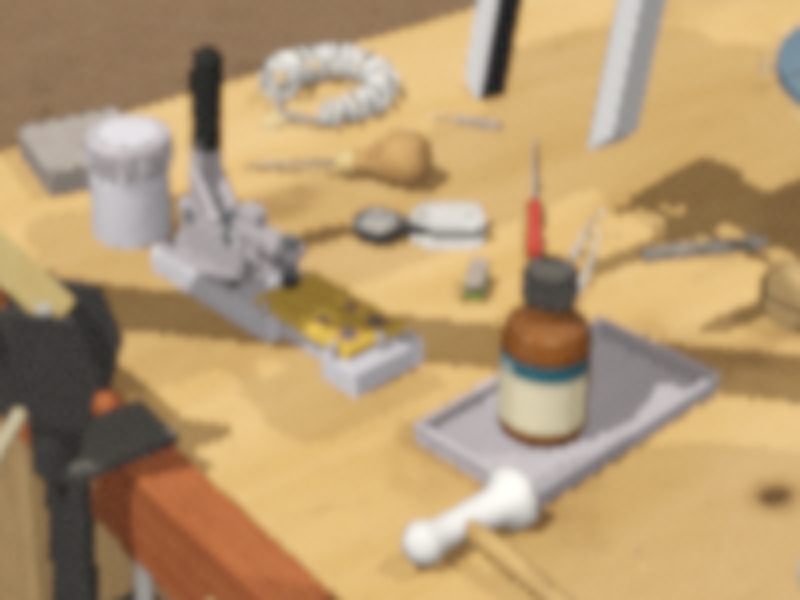

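Run:
```python
from h import *
print(inverse_kinematics(gp((*POT,.2),QP),QP))
lin((.38,-.10,.2),QB,feed=.25)
ptp((*POT,.2),QP); move_gripper(.07)
print(lin((*POT,.046),QP,feed=.12,guard=6), read_contact_force())
move_gripper(.03); print(read_gripper_width(),read_contact_force())
lin((*POT,.12),QP,feed=.12)
print(read_gripper_width(),read_contact_force(),read_time_s())
save("",grab_frame("side"),"s4.png",None,1.5)
```

```text
[-0.75239962 -0.03477574  1.90686295  0.          1.26950544 -0.60119595]
False [0.08314103 0.00892338 0.88110769]
0.04434938553699843 [-0.20597735 -0.00742637  0.92109406]
0.04457708638899212 [-0.52582467 -0.85566233 -1.14050635] 15.75
```

View pics/s4.png

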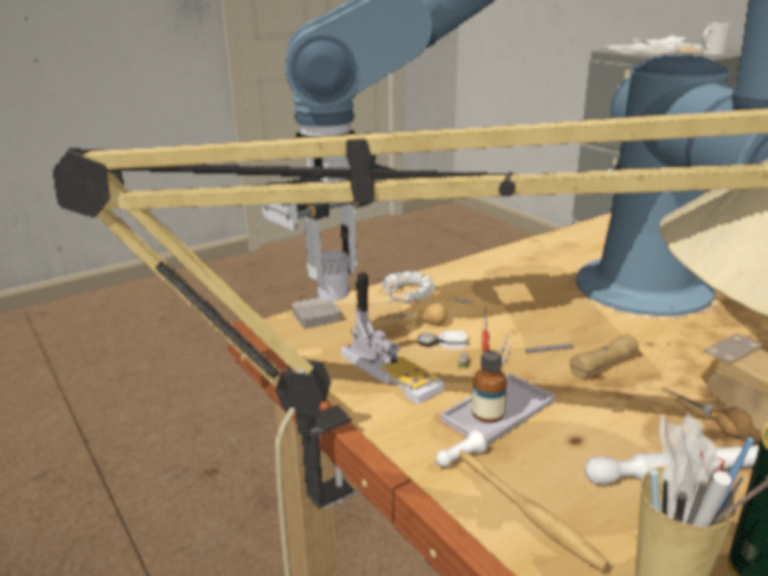

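Run:
```python
from h import *
QT=quat(TH+np.pi/2+np.pi)
t=TR-.034*TD
lin((.38,-.20,.12),QP,feed=.15)
lin((.375,-.04,.12),QT,feed=.12)
lin((*t,.10),QT,feed=.1)
print(lin((*t,.0505),QT,feed=.06,guard=8),read_contact_force())
save("",grab_frame("side"),"s5.png",(190,150,390,300),4)
move_gripper(.068)
lin((*t,.12),QT,feed=.12); print(read_contact_force())
lin((.38,-.06,.18),QT,feed=.2)
save("",grab_frame("wrist"),"w5.png"); save("",grab_frame("side"),"s6.png",(190,170,390,320),4)
print(read_time_s())
```

```text
False [ 0.24804358  0.75605899 -0.90781485]
[-0.90960968  0.38859332 -0.58572102]
22.1333
```

View pics/w5.png

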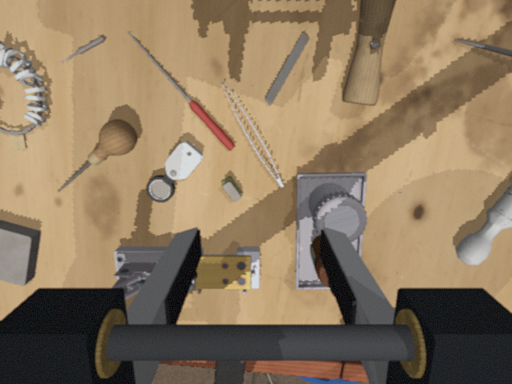

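View pics/s6.png

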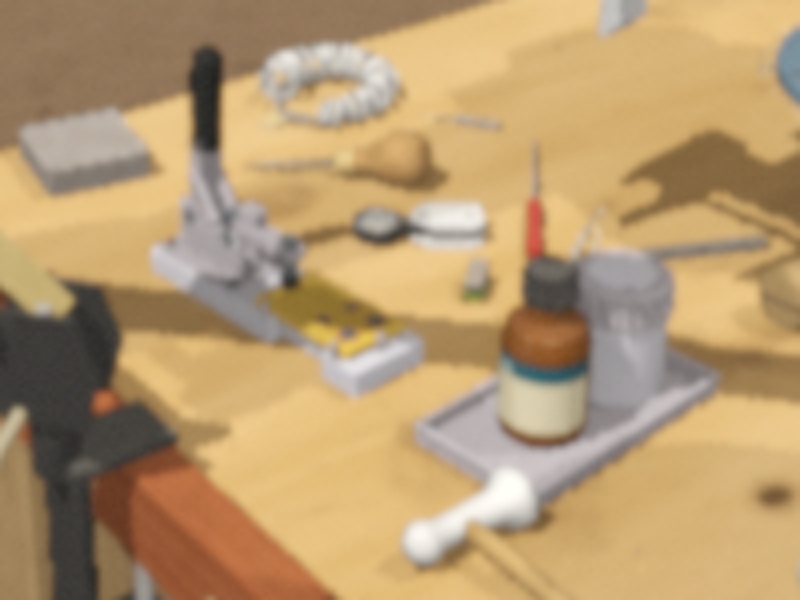

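Run:
```python
from h import *
def tip(a,r=.065,gap=0.0,half=.008,rad=.0085):
    f=a-.05; d=np.array([np.sin(f),np.cos(f)]); p=np.array([np.cos(f),-np.sin(f)])
    c=np.array([.076,.036])+r*d-(rad+gap)*p
    return fx(c[0]-half,0,c[1])
ptp((.40,-.12,.2),QP); move_gripper(0)
s=tip(0,gap=.015); move_ptp(s+[0,0,.09],QP); move_linear(s,QP,feed=.15)
save("",grab_frame("side"),"s7.png",(150,130,350,280),4)
for a in np.arange(0,1.5,.12):
    move_linear(tip(a),QP,feed=.12)
    f=read_contact_force(); print(round(a,2),np.round(f,1),end=" ")
print(read_time_s())
for a in (1.5,1.6,1.66):
    print(move_linear(tip(a),QP,feed=.06,guard=12),np.round(read_contact_force(),1))
print(move_linear(tip(1.65,gap=-.004),QP,feed=.03,guard=10),np.round(read_contact_force(),1),read_eef_pos())
save("",grab_frame("side"),"s8.png",(150,130,350,280),4)
print(read_time_s())
```

```text
0.0 [ 0.5  0.6 -0.1] 0.12 [ 0.5 -0.6  0.1] 0.24 [-1.3  0.1 -0.3] 0.36 [ 0.4  0.2 -1.1] 0.48 [-0.2  0.5  0.2] 0.6 [-0.2  0.4  0.8] 0.72 [-0.1 -0.   0.7] 0.84 [ 0.5  0.4 -0.2] 0.96 [-0.6  0.5  0.5] 1.08 [-0.4 -0.6  0.2] 1.2 [ 0.  -0.2  0.6] 1.32 [-0.5 -0.7  0.7] 1.44 [ 0.5 -0.8 -0.6] 29.0333
False [-0.2 -0.5  0.4]
False [ 0.4 -0.3  0.1]
False [-0.6  0.7  4.7]
True [-3.7  2.7 11.5] [ 0.44723451 -0.26506531  0.04238276]
30.05
```

View pics/s7.png

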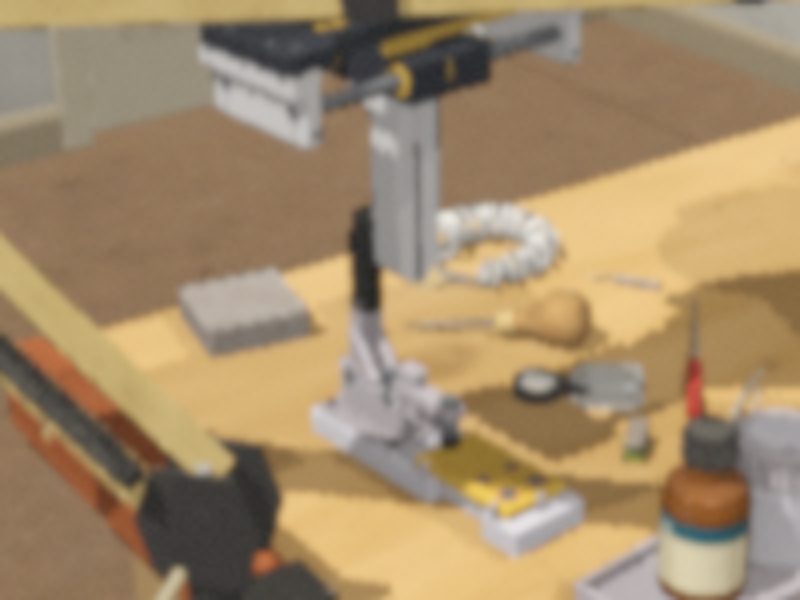

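View pics/s8.png

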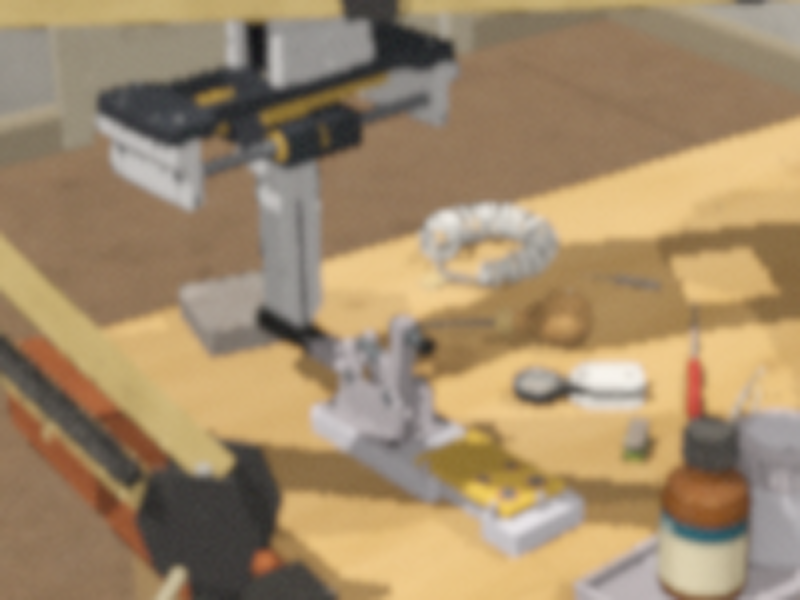

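Run:
```python
from h import *
p=read_eef_pos(); move_linear(p+[0,0,.13],QP,feed=.25)
g=fx(-.024,0,.015)
move_ptp(g+[0,0,.12],QP); move_gripper(.060)
c=get_calibration("wrist"); save("",grab_frame("wrist"),"w9.png")
for x,y in((-.049,.019),(-.049,-.019),(.017,.019)): print(w2px(c,fx(x,y,.02)))
print(move_linear(g,QP,feed=.1,guard=5),read_contact_force())
save("",grab_frame("side"),"s9.png",(150,130,350,280),4); print(read_time_s(),read_eef_pos())
```

```text
[281.54038019 161.79937977]
[238.22980155 161.7721863 ]
[280.26503185 231.76172526]
False [ 0.36174425  0.22016811 -0.27945948]
33.8917 [ 0.47092318 -0.10946798  0.01570065]
```

View pics/w9.png

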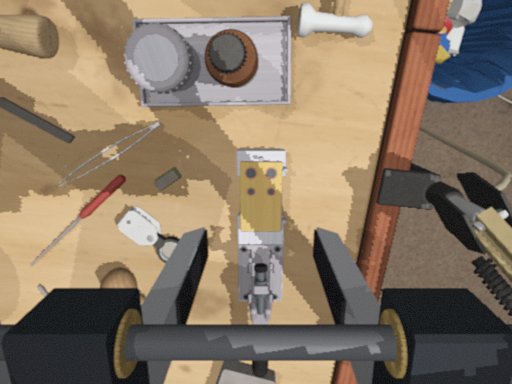

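View pics/s9.png

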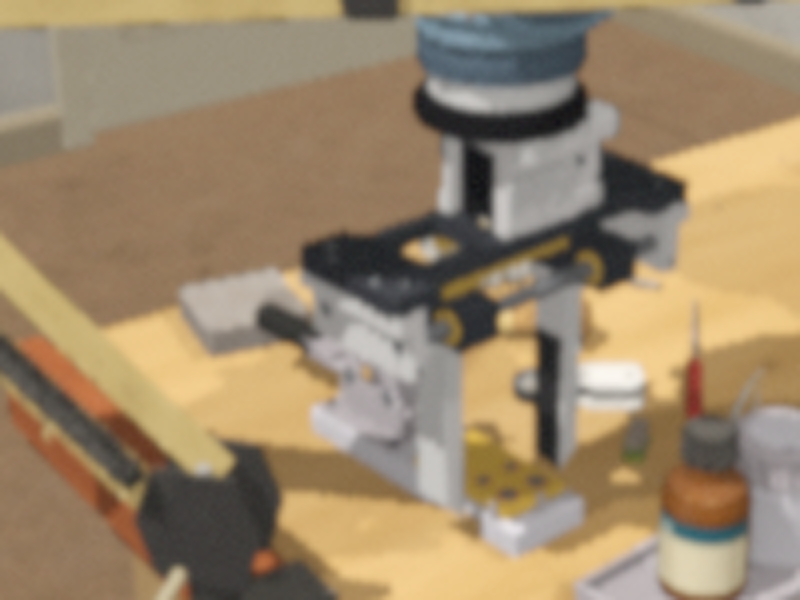

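Run:
```python
from h import *
move_gripper(.025); print(read_gripper_width(),read_contact_force(),read_eef_pos())
p=read_eef_pos(); move_linear(p+[0,0,.02],QP,feed=.05); print(read_gripper_width())
move_linear(p+[0,0,.11],QP,feed=.15); print(read_gripper_width())
save("",grab_frame("side"),"s10.png",(150,130,350,280),4); save("",grab_frame("wrist"),"w10.png");print(read_time_s())
```

```text
0.03739170955037972 [-0.50291556 -0.62315082  1.62007002] [ 0.4704606  -0.10921637  0.01518393]
0.03763719082640116
0.03720943881107935
35.775
```

View pics/w10.png

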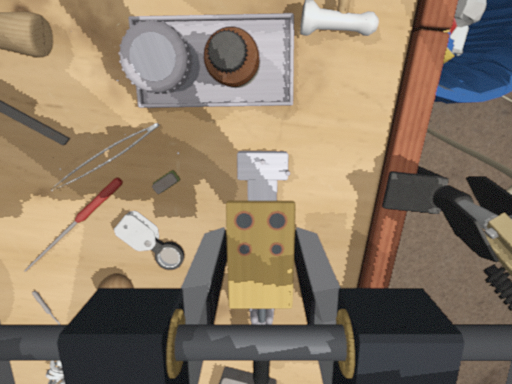

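View pics/s10.png

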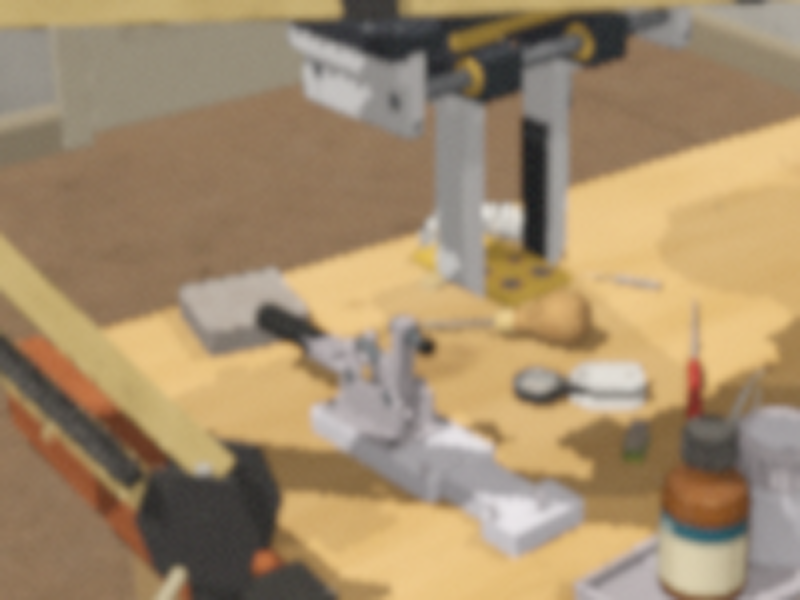

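Run:
```python
from h import *
ph=-2.0095  # plate x heading
QK=quat(ph+np.pi)
g=BLK-.0078*np.array([np.cos(ph),np.sin(ph)])
move_linear((*g,.125),QK,feed=.15)
move_linear((*g,.04),QK,feed=.12)
print(move_linear((*g,.0185),QK,feed=.03,guard=4),read_eef_pos(),read_contact_force())
save("",grab_frame("side"),"s11.png",(150,130,350,280),4)
move_gripper(.058); print(read_contact_force())
move_linear((*g,.15),QK,feed=.15)
c=get_calibration("wrist");np.save("c2.npy",np.array([c],dtype=object),allow_pickle=True); cv2.imwrite("pics/w11.png",grab_frame("wrist"));print(read_time_s())
```

```text
True [ 0.41748779 -0.33035689  0.01912426] [ 0.36337317 -0.40267802  2.37890249]
[-2.226983    1.14107218  3.19120896]
40.6167
```

View pics/w11.png

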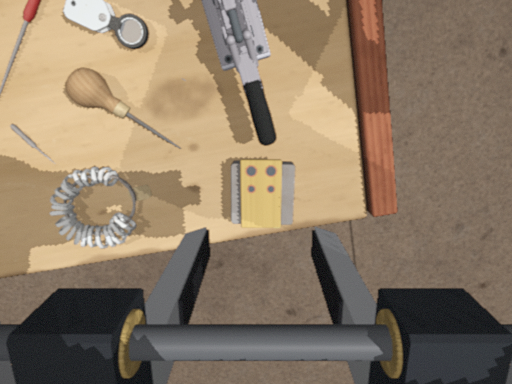

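View pics/s11.png

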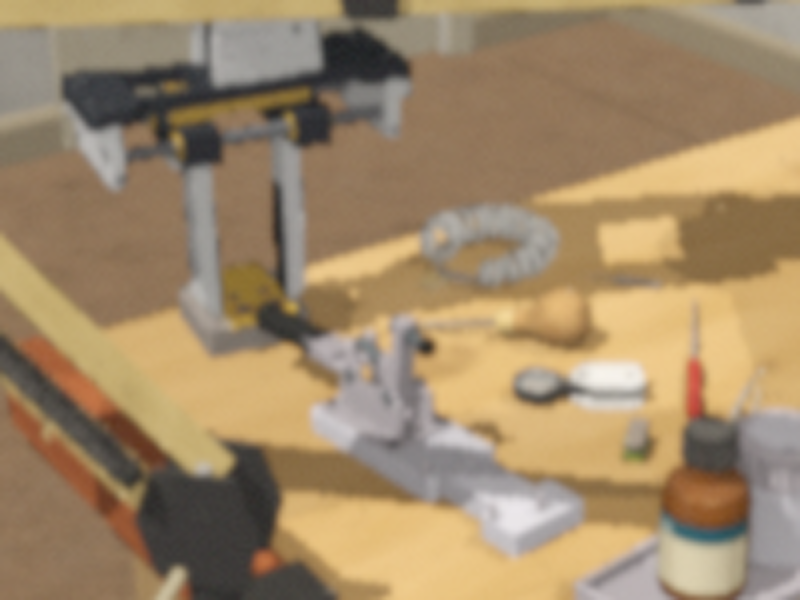

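Run:
```python
from h import *
i=cv2.imread("pics/w11.png"); save("",i,"w11c.png",(215,140,315,240),6)
c=np.load("c2.npy",allow_pickle=True)[0]
for X in [(*BLK,.018),(*BLK,.024)]: print((w2px(c,X)-[215,140])*6)
```

```text
[275.15937867 319.70209798]
[275.17005704 330.30364255]
```

View pics/w11c.png

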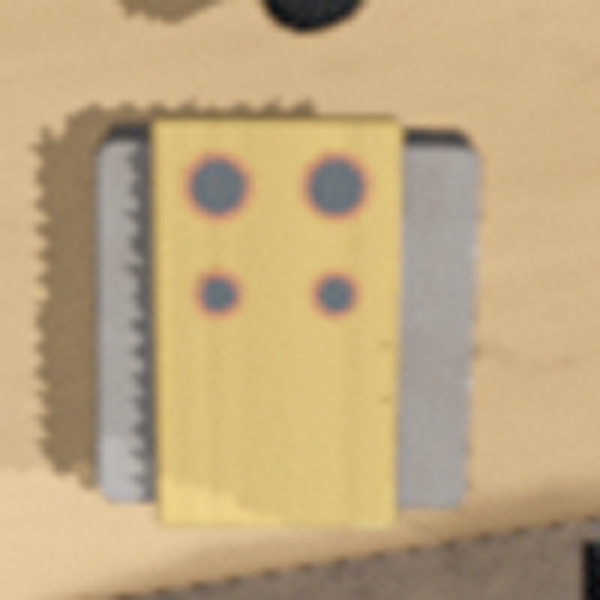

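Run:
```python
from h import *
def hp(a,r=.065):
    f=a-.05; return fx(.076+r*np.sin(f),0,.036+r*np.cos(f))
s=hp(1.65)
lin(s+[0,0,.14],QP,feed=.2); move_gripper(.045)
print(lin(s+[0,0,.001],QP,feed=.1,guard=5),read_contact_force())
move_gripper(.01); print(read_gripper_width(),read_contact_force())
save("",grab_frame("side"),"s12.png",(150,130,350,280),4); print(read_time_s())
```

```text
False [-1.03867261 -0.17454658 -0.04471553]
0.015340390122669965 [-2.77720118 -0.1685512   1.97524943]
43.7
```

View pics/s12.png

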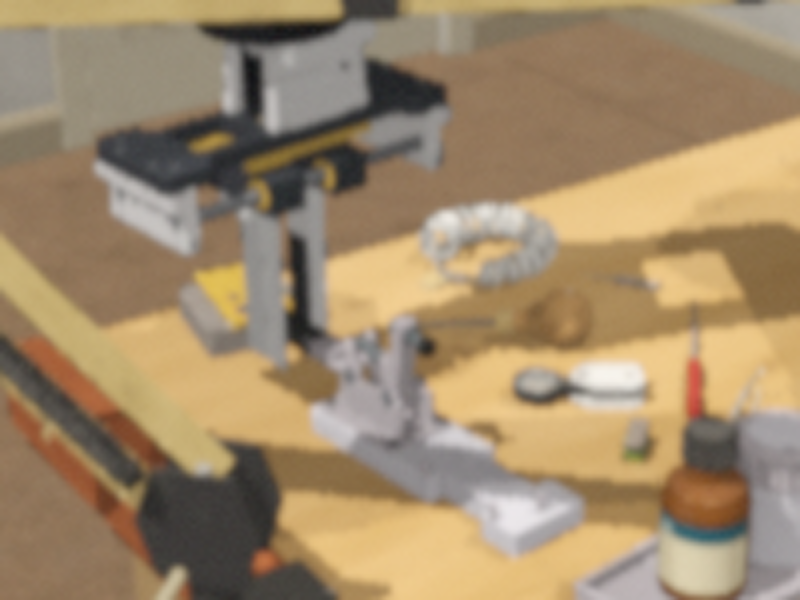

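Run:
```python
from h import *
def hp(a,r=.065):
    f=a-.05; return fx(.076+r*np.sin(f),0,.036+r*np.cos(f))
for a in np.r_[np.arange(1.55,.04,-.1),0.0]:
    b=lin(hp(a),QP,feed=.1,guard=30); f=read_contact_force(); print(round(a,2),b,np.round(f,1))
    if b: break
print(read_gripper_width())
save("",grab_frame("side"),"s13.png",(150,130,350,280),4); print(read_time_s())
```

```text
1.55 False [-2.  -0.6 -1.1]
1.45 False [-2.8  2.9 -2. ]
1.35 False [-2.7  3.5 -1.5]
1.25 False [-2.3  4.  -2. ]
1.15 False [-2.8  3.4 -3.6]
1.05 False [-4.8  2.4 -2.5]
0.95 False [-4.2  2.  -2.6]
0.85 False [-4.8  2.  -2.5]
0.75 False [-6.3  0.9 -2.7]
0.65 False [-5.9  0.3 -2.4]
0.55 False [-5.5 -0.4 -2.1]
0.45 False [-6.  -0.8 -1.5]
0.35 False [-7.3 -0.1 -1.1]
0.25 False [-7.2 -0.6  0.3]
0.15 False [-8.8 -1.5  0.9]
0.05 False [-4.8  0.8  1.6]
0.0 False [-0.5 -0.2 -0.1]
0.010101350948715952
48.0
```

View pics/s13.png

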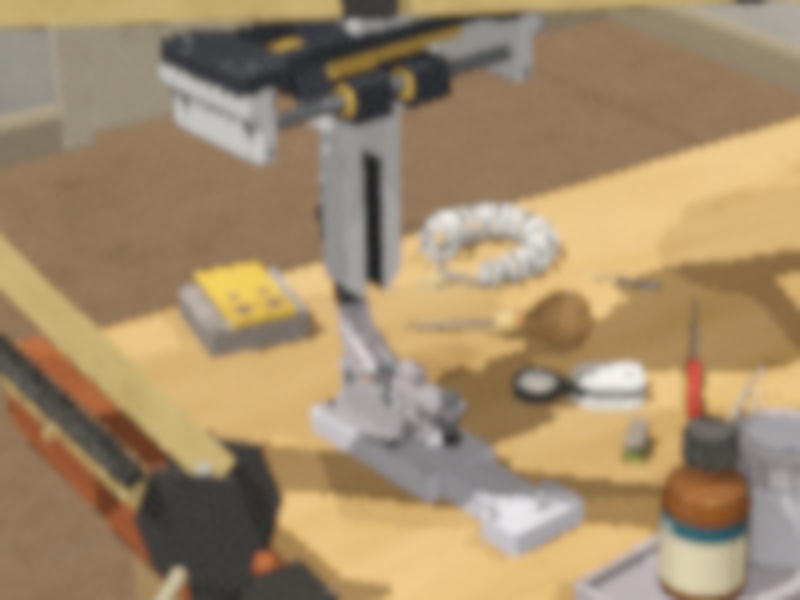

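Run:
```python
from h import *
p=read_eef_pos(); move_linear(p+[0,0,.06],QP,feed=.15); move_gripper(0)
# tip on +x side
def tip(a,r=.062,gap=0.0):
    f=a-.05; return fx(.076+r*np.sin(f)+.0085+.008+gap,0,.036+r*np.cos(f))
q=read_eef_pos()
save("",grab_frame("side"),"s14.png",(150,130,350,280),4)
s=tip(0,gap=.030); move_linear((s[0],s[1],q[2]),QP,feed=.15)
save("",grab_frame("side"),"s15.png",(150,130,350,280),4); print(read_time_s())
```

```text
49.4833
```

View pics/s15.png

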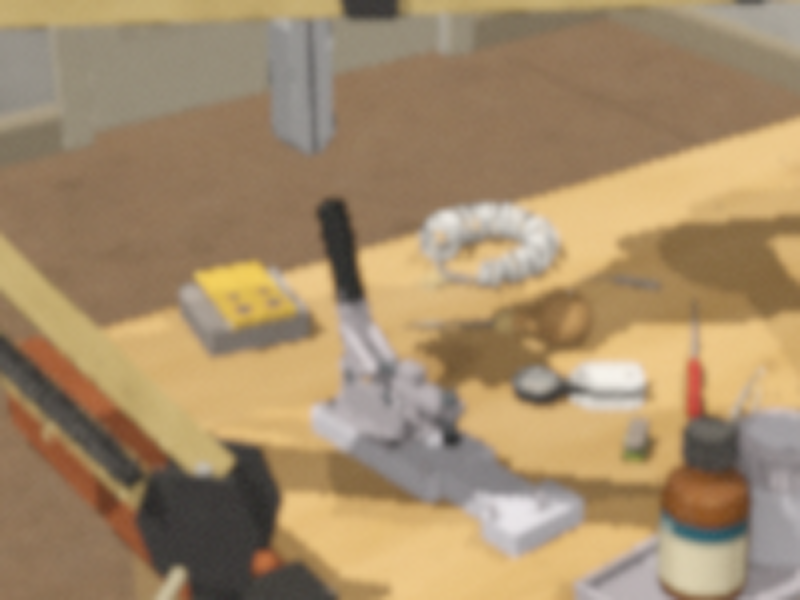

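Run:
```python
from h import *
def tip(a,r=.062,gap=0.0):
    f=a-.05; return fx(.076+r*np.sin(f)+.0085+.008+gap,0,.036+r*np.cos(f))
s=tip(0,gap=.042); q=read_eef_pos()
move_linear((s[0],s[1],q[2]),QP,feed=.15)
print(move_linear(s,QP,feed=.12,guard=5))
print(move_linear(tip(0,gap=.004),QP,feed=.08,guard=12),np.round(read_contact_force(),1))
print(move_linear(tip(0,gap=-.004),QP,feed=.03,guard=10),np.round(read_contact_force(),1), (read_eef_pos()-tip(0))[:2]@D)
save("",grab_frame("side"),"s16.png",(150,130,350,280),4); print(read_time_s())
```

```text
False
False [ 0.4 -0.9  0.8]
True [-0.6 -3.2  0.9] 0.00016986252787341415
51.2167
```

View pics/s16.png

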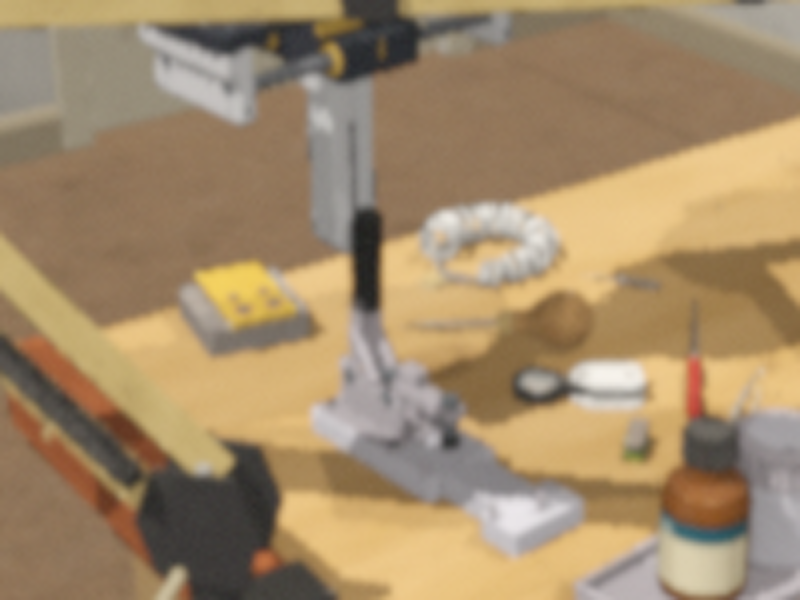

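Run:
```python
from h import *
QT=quat(TH+np.pi/2+np.pi)
t=TR-.034*TD
p=read_eef_pos(); move_linear(p+.02*np.array([*D,0]),QP,feed=.1); p=read_eef_pos(); move_linear(p+[0,0,.09],QP,feed=.2)
lin((.38,-.20,.18),QP,feed=.2); lin((.38,-.05,.18),QT,feed=.15); move_gripper(.068)
cv2.imwrite("pics/w17.png",grab_frame("wrist"))
c=get_calibration("wrist"); print(w2px(c,(*t,.061)), w2px(c,(*(TR+.02*TD),.085)))
lin((*t,.13),QT,feed=.15)
print(lin((*t,.0495),QT,feed=.1,guard=6),read_contact_force())
move_gripper(.03); print(read_gripper_width(),read_contact_force())
lin((*t,.12),QT,feed=.1)
lin((.38,-.05,.13),QT,feed=.12); lin((.38,-.20,.13),QP,feed=.12)
print(read_gripper_width(),read_time_s())
save("",grab_frame("side"),"s17.png",None,1.5)
```

```text
[329.58999598 220.32423367] [333.12524653 289.88138016]
False [ 0.05264008 -0.11646755  0.16539496]
0.04484302506254974 [0.73900808 1.17761535 1.85255353]
0.04476691490660022 61.075
```

View pics/s17.png

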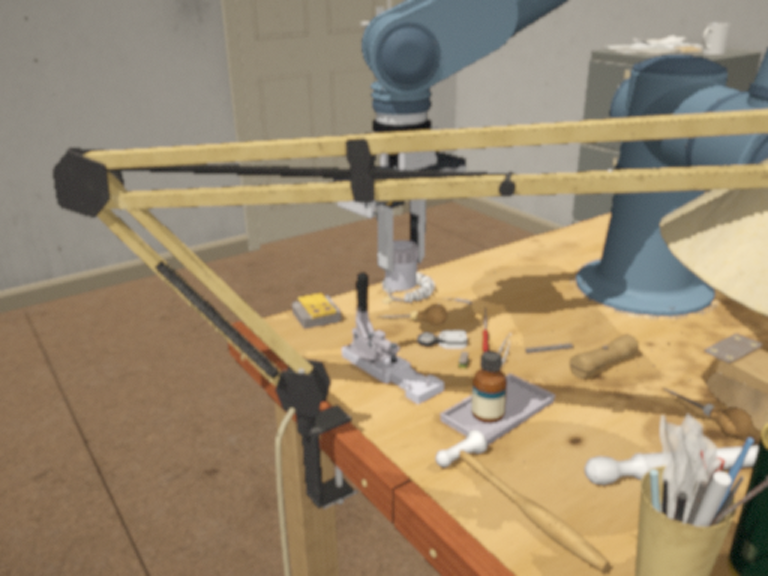

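View pics/w17.png

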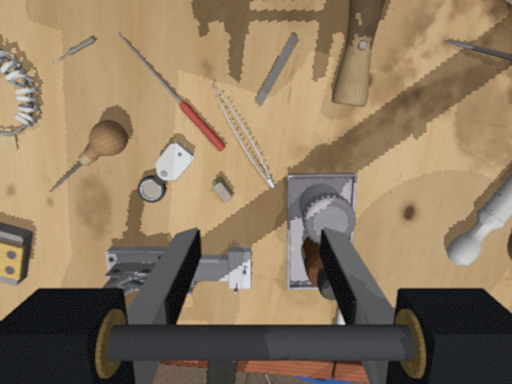

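Run:
```python
from h import *
QT=quat(TH+np.pi/2+np.pi)
lin((.40,-.255,.12),QP,feed=.12)
lin((*POT,.10),QP,feed=.1)
print(lin((*POT,.0475),QP,feed=.05,guard=6),read_contact_force(),read_eef_pos())
move_gripper(.068)
lin((*POT,.20),QP,feed=.15)
lin((.38,-.15,.20),QP,feed=.2)
save("",grab_frame("side"),"s18.png",(150,130,350,280),4)
cv2.imwrite("pics/w18.png",grab_frame("wrist"))
print(read_time_s())
```

```text
False [ 0.76406715 -0.2931144  -0.45924861] [ 0.44878033 -0.26582516  0.02887039]
66.3083
```

View pics/s18.png

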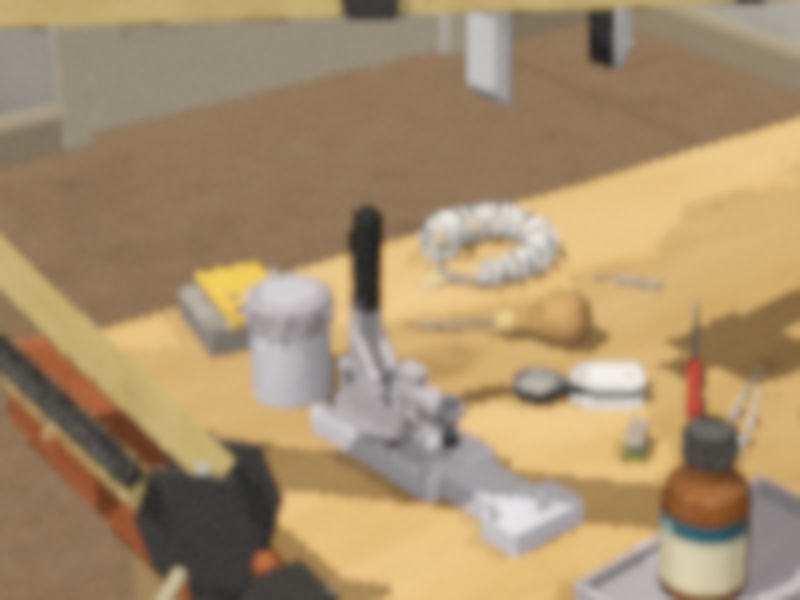

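Pot is back upright, with the handle upright and the plate on the block. Next the bottle.

Run:
```python
from h import *
t=TR+.020*TD
lin((.39,-.05,.17),QB,feed=.15); move_gripper(.064)
lin((t[0]-.05,t[1],.14),QB,feed=.15)
lin((*t,.12),QB,feed=.12)
print(lin((*t,.045),QB,feed=.1,guard=6),read_contact_force())
move_gripper(.03); print(read_gripper_width())
lin((*t,.085),QB,feed=.1)
lin((t[0]-.05,t[1],.085),QB,feed=.12)
lin((.40,BOT[1],.085),QB,feed=.12)
lin((*BOT,.085),QB,feed=.12)
print(lin((*BOT,.0425),QB,feed=.05,guard=6),read_contact_force(),read_gripper_width())
move_gripper(.062)
lin((*BOT,.15),QB,feed=.12)
QT=quat(np.pi)
lin((.43,-.16,.28),QT,feed=.2)
move_ptp((.45,-.16,.28),QT)
c=get_calibration("wrist"); i=grab_frame("wrist"); cv2.imwrite("pics/w19.png",i)
np.save("c3.npy",np.array([c],dtype=object),allow_pickle=True)
cv2.imwrite("pics/d19.png",cv2.hconcat([cv2.imread("pics/w1.png")[90:210,80:430],i[90:210,80:430]]))
save("",i,"w19c.png",(80,90,430,210),2.25)
save("",grab_frame("side"),"s19.png",None,1.5);print(read_time_s())
```

```text
False [-0.29523521 -0.46770722  0.78003083]
0.03969201082935502
True [-2.39296105  1.06408205  5.1445037 ] 0.03970980958714735
77.0
```

View pics/w19c.png

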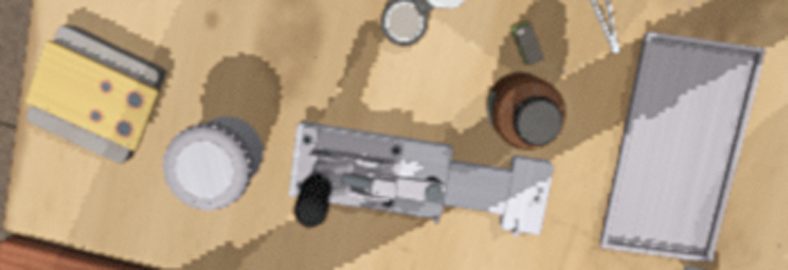

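View pics/s19.png

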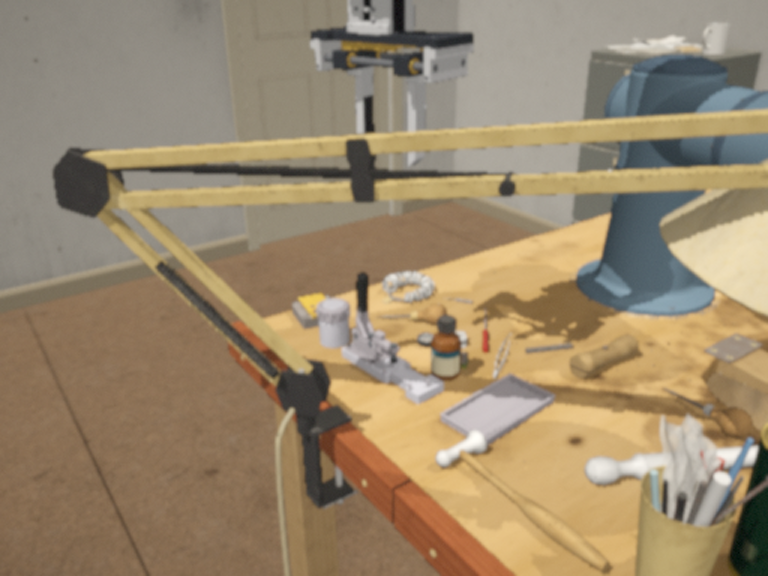

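Run:
```python
from h import *
c=np.load("c3.npy",allow_pickle=True)[0]
print("pot",px2w(c,172,163.3,.058)[:2]-POT,"bottle",px2w(c,319.6,143.8,.082)[:2]-BOT)
i=cv2.imread("pics/w19.png");a=cv2.imread("pics/w1.png")
b=lambda im,k:cv2.resize(im[k[1]:k[3],k[0]:k[2]],None,fx=5,fy=5,interpolation=cv2.INTER_CUBIC)
cv2.imwrite("pics/cmpB.png",cv2.vconcat([b(x,(205,115,345,170)) for x in (a,i)]))
s0=cv2.imread("pics/side0.png");s1=grab_frame("side")
cv2.imwrite("pics/cmpS.png",cv2.vconcat([b(x,(190,175,340,235)) for x in (s0,s1)]))
```

```text
pot [-0.00122619  0.00029102] bottle [-0.00256483  0.00068194]
```

View pics/cmpB.png

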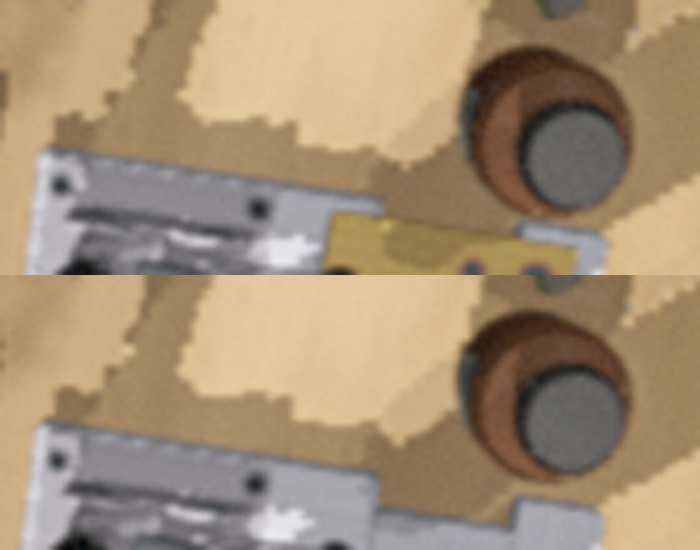

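View pics/cmpS.png

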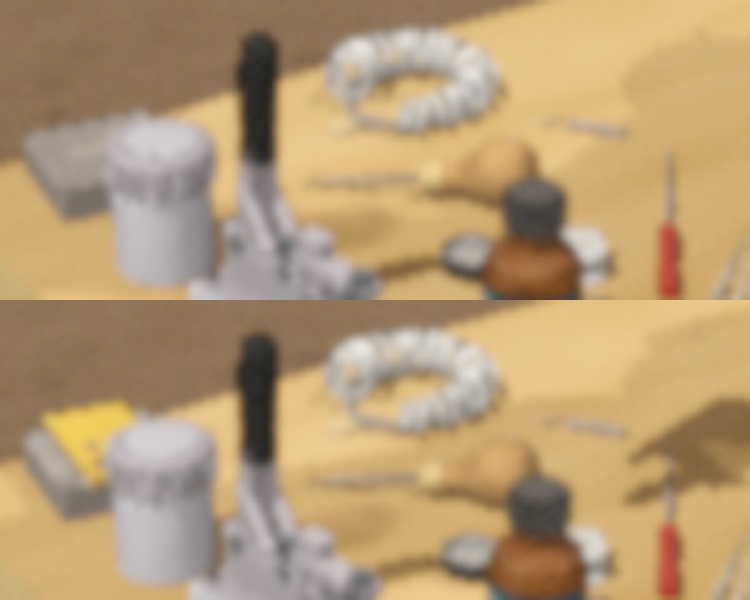

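Before and after agree: the handle is in the identical place, the pot within 1–2 mm and the bottle within about 3 mm of its start. Handing in.

Run:
```python
from h import *
hand_in(); print(read_time_s())
```

```text
the job is handed in; nothing more can be done
the job is handed in; nothing more can be done
```

The job is done and handed in at about 77 s of the 144 s allowed. I stood the bottle and the pot in the tray and pushed the clamp handle open to its stop. I then laid the plate on the bench block, closed the clamp, and put the pot and the bottle back.

**What went wrong:** while I was closing the clamp, the grip slipped off the round sleeve at roughly 0.3 rad. I finished with shut fingers, pushing from the other side. The force guard stopped them within 0.2 mm of the closed position.

**Last checks, all from the camera images:**
- **Clamp:** the handle looks identical to the start picture.
- **Plate:** it lies flat on the block, about 2–3 mm off centre. The limit is 12 mm.
- **Pot:** it stands upright, about 1.3 mm from where it started.
- **Bottle:** it stands upright, about 2.7 mm from where it started. The limit for both is 12 mm.
- **Robot:** the fingers are open and the tool was raised to 0.28 m, clear of everything.

No final check failed, but the pictures cannot show the handle angle or the tilts to the judge's exact figures.

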